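# Crank the machine vise shut on the block and put the crank away

## Task

Clamp the drilled block in the machine vise: fit the loose crank fully down onto the upright square shaft of the vise and wind it clockwise, as seen from above, through as many turns as it takes until the jaws hold the block tight and the crank pulls up firm. Then lift the crank off and put it back flat, handle up, on the black rubber mat, leaving the block clamped and the other things on the table where they lie.

Things in the scene. Friction and masses are not known exactly. Their poses are not given: they have to be found in the camera images.
- vise: Fixed grey machine vise, 150 (x) x 285 (y) mm. Origin on the table, under the upright drive shaft; z up. The gear housing around the origin is 110 x 90 mm, 105 mm high. The fixed jaw is at the +y end, inner face at y = 180.5 mm; the moving jaw stands between. Bed 45 mm, jaw tops 90 mm above the table.
- jaw: The vise's moving jaw, grey with a steel face, 115 x 42 x 45 mm. Origin at the bottom middle of its gripping face; it slides along the vise's +y towards the fixed jaw, 10 mm per turn of the shaft. When it meets the block its face is 120.5 mm from the shaft axis (in the vise's y).
- drive (a joint): Angle of the upright drive shaft, rad, growing as it is turned clockwise seen from above, which closes the vise. It starts between 1 and 6.5 and the jaws meet the block at about 12.8 (1 to 1.9 turns). Until then turning takes 0.3 N m (3.5 N on the handle) plus 0.12 per rad/s; then it stiffens by about 1.5 N m per rad: 10 to 15 N on the handle is tight. End stop 13.8. Stays tight when let go.
- drive_seat (a point): Point on the shaft axis on the flat top of its round collar (48 mm across, 117 mm above the table), on which the crank's hub seats. From here the 20 x 20 mm steel square rises 28 mm, plus a 7 mm tapered tip. Turns with the shaft; its x and y axes are square to the flats, z up.
- crank: Loose steel crank, about 0.46 kg, on the mat, handle up. Origin: centre of the hub's underside. Hub 38 x 38 x 40 mm high, with a 22 mm square hole right through, flats square to its x and y. An arm 16 wide, 12 high, flush below, runs along +x to the handle 85 mm out. Fits the shaft at any quarter turn, 1 mm play a side (0.1 rad in turning). Centre of mass about 27 mm out along +x.
- crank_handle (a point): Middle of the crank's upright black round handle, which spins freely: 26 mm across, from 14 to 79 mm above the hub's underside; this point is 85 mm along the crank's x, 47 mm up.
- block: Loose aluminium-grey block with two dark holes in its top, 100 (x) x 60 (y) x 50 mm high, 2.3 kg, standing on the vise bed between the jaws, its y along the vise's. Origin at the centre of its underside. The closing jaw pushes it against the fixed jaw.
- mat: Black rubber mat fixed to the table, 260 (x) x 180 (y) x 5 mm. Origin at the centre of its underside; its top is 5 mm above the table. The crank starts and ends on it.
- spanner: Bystander, to be left alone: open-ended spanner, 180 mm long, on the table beside the vise. Origin on its underside.
- offcut: Bystander, to be left alone: steel angle offcut, 90 x 40 x 40 mm, near the mat. Origin on its underside.
- flat_bar: Bystander, to be left alone: dark steel flat bar 200 x 40 x 10 mm. Origin on its underside.
- tin: Bystander, to be left alone: open aluminium cup, 76 mm across, 100 mm high. Origin on its underside.
- oil: Bystander, to be left alone: grey oil bottle, 60 mm across, 140 mm high. Origin on its underside.
Things that resemble listed ones, but are neither listed nor needed, are in the scene too. Leave any red or yellow look-alike of the crank alone.

How it is judged (in metres and radians):
On the way, in this order (a step that is already met when the one before it is completed fails the run):
1. the crank is fully down on the square shaft (horizontal distance between crank and drive_seat below 0.004 m and z of crank in the frame of drive_seat between -0.004 and 0.004 m and angle between crank's own z axis and vertical below 0.1 rad), for 0.2 s.
2. with the crank on the shaft, the jaws hold the block tight (horizontal distance between crank and drive_seat below 0.004 m and contact force between jaw and block above 40 N), for 0.2 s.
At the end, for the whole second after the job is handed in: The moving jaw presses the block with more than 40 N, the block still flat on the vise bed (within 7 mm of height and 0.08 rad of tilt); the crank lies at rest, handle up (within 0.1 rad) with its underside within 5 mm of the mat's top and its hub's centre over the mat (contact force between jaw and block above 40 N and z of block in the frame of vise below 0.052 m and angle between block's own z axis and vertical below 0.08 rad and x of crank in the frame of mat between -0.13 and 0.13 m and y of crank in the frame of mat between -0.09 and 0.09 m and z of crank in the frame of mat below 0.01 m and angle between crank's own z axis and vertical below 0.1 rad and linear speed of crank below 0.02 m/s); the robot touches nothing.
It fails at once if another tool or thing on the table is shoved more than 40 mm (distance of any of spanner, offcut, flat_bar, tin, oil from where it was at the start of the episode above 0.04 m).
It also fails if it takes over 72 s, if anything falls off the work surface, if the arm or the gripper's body presses on something with over 40 N, if the wrist force passes 120 N, or if a joint passes its speed limit or range.

## Robot

A 6-joint arm with a two-finger parallel gripper is mounted at the origin on the work surface. World frame = base frame: x ahead of the robot, y to its left, z up, the work surface at z = 0. Lengths are in m, angles in degrees, forces in N, time in s.
With the tool pointing down it reaches from about 0.35 to 0.85 m from the base axis. Payload 8.1 kg.
Tool frame: the origin (TCP) lies between the finger pads; the fingertips stand r.nose_length ahead of it and the grasp point (between the pads) lies 8 mm behind it (r.nose_length is the distance from the TCP to the fingertips, in m); z points along the fingers, y is the line along which they close (so a half turn about z gives the same grasp; the last joint's range is limited). The gripper opens to 93 mm and grips with 3 to 60 N. Pads are 15 mm wide; open, the fingers measure 128 mm over their backs; the gripper's body (75 mm by 188 mm) begins 65 mm behind the grasp point.
Start: joints at [-68.491, 7.471, 85.268, -0, 87.261, -4.893], TCP at [0.267, -0.537, 0.209] pointing down, gripper open.
Joint ranges: [-169.43, 169.43], [-51.17, 129.36], [1.28, 143.12], [-76.62, 256.62], [0, 156.53], [-152.29, 152.29]. Speed limits (degrees/s): [136.94, 136.94, 159.86, 180, 180, 180].

## Interface

Orientations are given as a 3x3 rotation matrix whose columns are the frame's x, y, z axes.
In Python, from bench import r, imaging, close_job gives the robot as it stands.
- The arm moves only by the tool move_arm, never from a script. Its argument "motion" is a list that holds one entry, the list of rows, each a list of 4 numbers: the shift along the tool's x, y, z in mm, then the turn about the tool's z in degrees. In form: [[[tx, ty, tz, spin], ...]]. A call has exactly 10 rows; each row shifts and turns the commanded pose from where the row before left it, along the tool's axes as they then stand; what a row does not reach is not made up. A row lasts 1/10 s, in which the tool goes at most 50 mm and 8.59 degrees, less where a joint would pass 70% of its speed; a pose out of reach is approached as far as the arm can. A call is refused whole if a number of a shift passes 50 or a number of a turn 8.59, either way. A call with a gripper value outside its range is refused whole. "gripper" is the opening, from 0 (shut) to 1 (fully open), set as the call begins (left out, the last holds). The fingers move at their own pace and stop on an object; "force" is the grip in N (left out, the last holds). Time passes only in rows, so rows that do not move let the fingers close, or fill a call up. It gives the time, the measured TCP pose, the force, the opening and the grip force at its end, in the units of the state.
- r.state(): the state, without advancing time (a new reading comes with each control period).
- imaging.capture(name): name is "scene" or "top" or "wrist"; returns the picture (384x512x3 uint8, red, green, blue); there is no depth.
- imaging.camera_model(name): a dict with "fx", "fy", "cx", "cy" (pixels), "R" (3x3) and "t" (3): a world point X has camera coordinates R X + t. Camera axes: x right, y down, z forward; pixel columns grow to the right and rows downward; lengths in m; the calibration is good to about 2 mm. A picture is of the moment at which its call begins: read the wrist's pose just before it. camera_model takes no time and is no camera call; for the wrist camera it gives the pose at the moment of the call.
- close_job(): hands the job in; it is judged then, once.
The state is a dict: "clock": time; "joint_pos": joint angles; "joint_velocities": joint speeds; "tau": joint torques, N m; "position": TCP position; "ee_rot": TCP orientation; "contact_force": force on the tool from outside, world axes, zero at the start; "torque": the same for the moment, N m; "gripper_width": opening from 0.0 (shut) to 1.0 (fully open); "grasp_force": force on a finger pad.
Only numpy, scipy, OpenCV 4.12 (cv2) and the standard library are available. Lean on these libraries where they do the work, as an engineer would, in place of code of your own. Each camera call takes 0.05 s, during which the arm holds its last target. There are 200 camera calls.

## Working session

There is one attempt and no reset: what is moved stays moved. The work goes in short steps, Python scripts to look and compute and a tool call to move; the robot and the scene stay as the last step left them, time stands still between calls to the robot, and variables do not carry over. Pictures are saved under pics/ and viewed, at most 10 in all, crops included, and the job is handed in when it is done.

Besides the shell and the picture viewer there is one more tool, called after "Call:" as a command line: name --argument value ..., lists and objects as JSON in quotes. move_arm: Moves the arm, as the interface text tells. Its arguments: {"type":"object","properties":{"motion":{"type":"array","items":{"type":"array","items":{"type":"array","items":{"type":"number"}}}},"gripper":{"type":"number"},"force":{"type":"number"}},"required":["motion"]}

```bash
ls; mkdir -p pics; python3 - <<'E'
from bench import r, imaging
import cv2, json, numpy as np
s=r.state(); print({k:np.round(v,3).tolist() for k,v in s.items()}, r.nose_length)
for n in ("top","scene"):
    im=imaging.capture(n); cv2.imwrite(f"pics/{n}0.png",im[:,:,::-1])
    m=imaging.camera_model(n); print(n,{k:np.round(v,4).tolist() for k,v in m.items()})
a=cv2.imread("pics/top0.png"); b=cv2.imread("pics/scene0.png")
cv2.imwrite("pics/t1.png",cv2.resize(a,(800,600))); cv2.imwrite("pics/s1.png",cv2.resize(b,(800,600)))
E
```

```text
pics
{'clock': 0.0, 'joint_pos': [-68.49, 7.514, 85.329, 0.0, 87.261, -4.891], 'joint_velocities': [-0.066, 0.05, -0.014, 0.008, 0.012, 0.063], 'tau': [0.004, -55.983, -49.176, 0.077, 0.035, -0.0], 'position': [0.267, -0.537, 0.208], 'ee_rot': [[0.896, 0.445, -0.001], [0.445, -0.896, 0.002], [0.0, -0.002, -1.0]], 'contact_force': [-0.451, 1.022, 0.257], 'torque': [0.021, -0.027, -0.01], 'grasp_force': 0.0, 'gripper_width': 1.002} 0.011
top {'fx': 355.6241, 'fy': 355.6241, 'cx': 251.316, 'cy': 192.5144, 'R': [[-0.0074, -0.9999, 0.0112], [-0.9938, 0.0062, -0.1109], [0.1108, -0.0119, -0.9938]], 't': [-0.1557, 0.5261, 1.3619]}
scene {'fx': 353.6578, 'fy': 353.6578, 'cx': 259.9573, 'cy': 194.9537, 'R': [[-0.6581, 0.7529, 0.0098], [0.6358, 0.5626, -0.5284], [-0.4033, -0.3415, -0.849]], 't': [0.4455, -0.1964, 1.4042]}
```

View pics/t1.png

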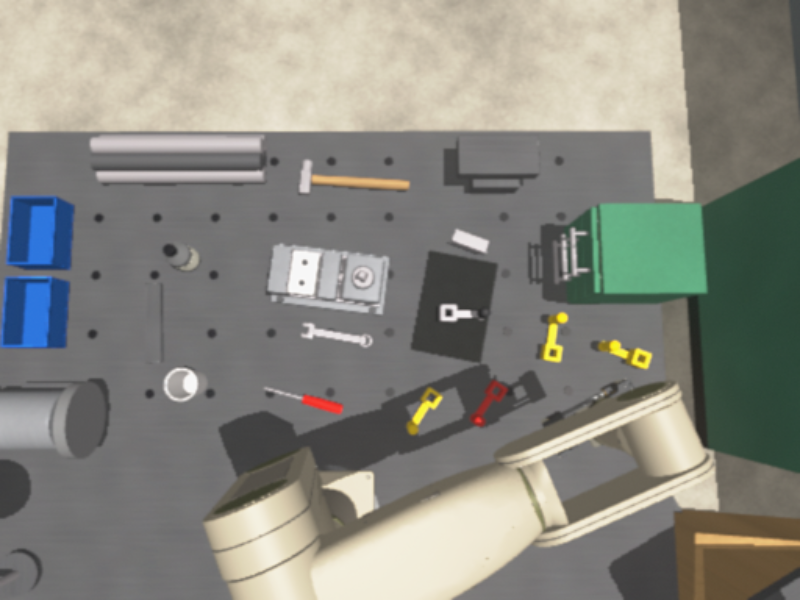

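View pics/s1.png

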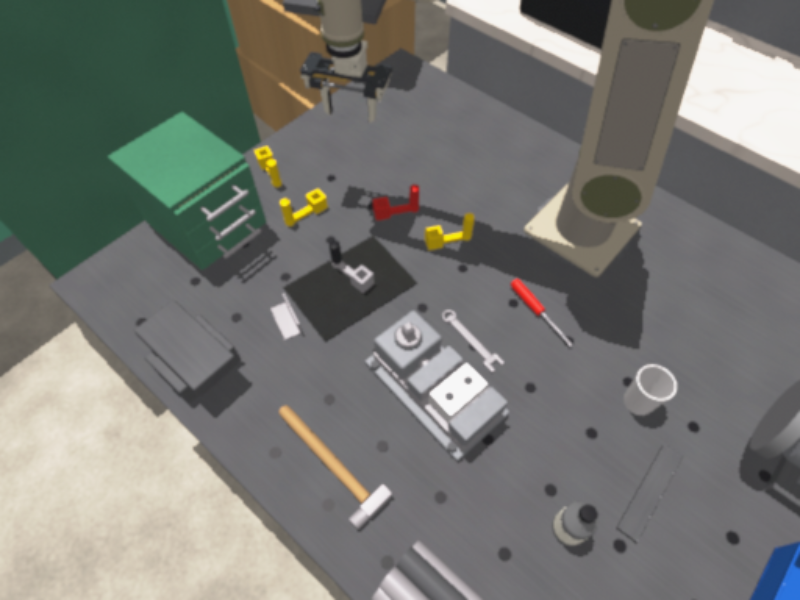

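Top view (800x600): the steel hub is at (448,312) with its black handle at (483,313), on the mat centred near (455,305). The vise shaft is at (363,277).

Crank candidates are yellow (553,340), yellow (628,352), yellow (424,410), red (490,400) and the steel one at (448,312). The steel one fits: bare steel, black upright handle, lying on the black mat. Next I'll measure it and confirm it in an enlarged crop.

```bash
cat > h.py <<'E'
from bench import r, imaging
import cv2, numpy as np
def ray(m,uv,z):
    "pixel -> world point on plane z"
    R,t=np.array(m["R"]),np.array(m["t"]); c=-R.T@t
    d=R.T@np.array([(uv[0]-m["cx"])/m["fx"],(uv[1]-m["cy"])/m["fy"],1.])
    return c+d*(z-c[2])/d[2]
def proj(m,X):
    p=np.array(m["R"])@X+np.array(m["t"]); return np.array([m["fx"]*p[0]/p[2]+m["cx"],m["fy"]*p[1]/p[2]+m["cy"]])
def go(X,yaw=None):
    "shift (mm, tool axes) to bring TCP to X; spin (deg) so tool y axis points along world yaw (mod 180)"
    s=r.state(); R=np.array(s["ee_rot"]); p=np.array(s["position"])
    print("tcp",p.round(4),"shift mm",(R.T@(np.array(X)-p)*1000).round(1))
    ty=np.degrees(np.arctan2(R[1,1],R[0,1])); print("tool y yaw",ty.round(2),"tilt",np.degrees(np.arccos(-R[2,2])).round(2))
    if yaw is not None: print("spin",round(-((yaw-ty+90)%180-90),2))
E
python3 - <<'E'
from h import *
m=imaging.camera_model("top"); a=cv2.imread("pics/top0.png"); k=512/800
for n,uv,z in [("hub",(448,312),.045),("handle",(485,313),.08),("shaft",(363,277),.15),("mat",(455,306),.005),("block",(303,272),.095)]:
    print(n,ray(m,np.array(uv)*k,z).round(3))
cv2.imwrite("pics/t2.png",cv2.resize(a[150:240,165:330],None,fx=4.8,fy=4.8,interpolation=cv2.INTER_CUBIC))
w=imaging.camera_model("wrist"); s=r.state(); R=np.array(s["ee_rot"]); p=np.array(s["position"])
Rw=np.array(w["R"]); c=-Rw.T@np.array(w["t"])
print("cam in tool",(R.T@(c-p)).round(4),"axes in tool\n",(R.T@Rw.T).round(3), w["fx"],w["cx"],w["cy"])
go([.55,-.15,.3],0)
E
```

```text
hub [ 0.495 -0.296  0.045]
handle [ 0.489 -0.381  0.08 ]
shaft [ 0.567 -0.09   0.15 ]
mat [ 0.514 -0.318  0.005]
block [0.589 0.056 0.095]
cam in tool [ 0.0727 -0.0005 -0.1746] axes in tool
 [[-0.    -0.965 -0.261]
 [ 1.    -0.    -0.   ]
 [ 0.    -0.261  0.965]] 290.49508112917835 257.85306084598045 194.59857305498969
tcp [ 0.2666 -0.5369  0.2079] shift mm [ 425.9 -220.7  -91.7]
tool y yaw -63.6 tilt 0.1
spin -63.6
```

View pics/t2.png

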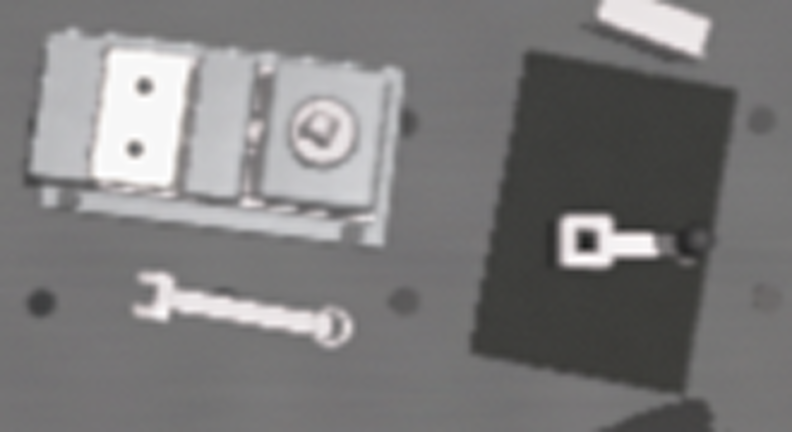

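Crop confirms it: a bare steel crank with a square-holed hub at (587,241) and a black handle at (692,241), lying on the black mat. The collar and square are at (323,130) on the vise. I'll move over the crank for a wrist view.

Call:
move_arm --motion '[[[43, -12, -6, 0], [43, -12, -6, 0], [43, -12, -6, 0], [43, -12, -6, 0], [43, -12, -6, 0], [43, -12, -6, 0], [43, -12, -6, 0], [0, 0, 0, 8.5], [0, 0, 0, 8.5], [0, 0, 0, 8.5]]]' --gripper 1

```text
clock: 1.1
position: [0.4993, -0.3276, 0.2502]
ee_rot: [[1.0, 0.011, -0.001], [0.011, -1.0, 0.001], [-0.001, -0.001, -1.0]]
contact_force: [0.1, -0.5, 0.7]
gripper_width: 1.002
grasp_force: 0.0
```

```bash
python3 - <<'E'
from h import *
import json
go([.495,-.296,.25],-93)
m=imaging.camera_model("wrist"); im=imaging.capture("wrist")[:,:,::-1].copy()
cv2.imwrite("pics/w1.png",im); json.dump({k:np.array(v).tolist() for k,v in m.items()},open("w1.json","w"))
E
```

```text
tcp [ 0.4993 -0.3276  0.2502] shift mm [ -4.  -31.6   0.2]
tool y yaw -89.37 tilt 0.06
spin 3.63
```

View pics/w1.png

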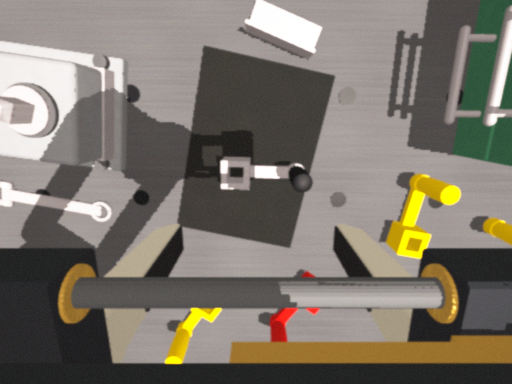

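Wrist view: the hub top's hole is at (236,173), the handle top at (302,181) and the mat corners run from (207,47) to (290,246). Measuring precisely.

```bash
python3 - <<'E'
from h import *
import json
m=json.load(open("w1.json")); im=cv2.imread("pics/w1.png"); g=cv2.cvtColor(im,cv2.COLOR_BGR2GRAY)
print(g[155:195:3,215:262:2])
# hole: dark blob near (236,173)
x0,y0=210,150; sub=cv2.resize(g[y0:y0+45,x0:x0+60],None,fx=8,fy=8,interpolation=cv2.INTER_CUBIC)
for th in (90,120,150):
    cs,_=cv2.findContours((sub<th).astype(np.uint8),cv2.RETR_LIST,cv2.CHAIN_APPROX_NONE)
    for c in cs:
        if 1500<cv2.contourArea(c)<14000:
            (cx,cy),wh,an=cv2.minAreaRect(c); uv=((cx+.5)/8-.5+x0,(cy+.5)/8-.5+y0)
            print(th,np.round(uv,1),np.round(wh,0)/8,an,ray(m,uv,.045).round(4))
h=(g<25).astype(np.uint8); n,l,st,ce=cv2.connectedComponentsWithStats(h)
for i in range(1,n):
    if st[i,4]>60 and abs(ce[i][0]-302)<40 and abs(ce[i][1]-180)<40: print("handle",st[i],ce[i],ray(m,ce[i],.084).round(4))
hub=ray(m,(236,173),.045); print(hub, ray(m,(302,181),.084))
# mat
for c in [(207,47),(333,74),(290,246),(179,224)]: print("mat",ray(m,c,.005).round(3))
E
```

```text
[[ 61  51  54  56  39  45  45  40  41  38  39  36  36  35  35  29  32  36
   34  52  62  63  64  64]
 [ 61  35  36  49 105 124 125 126 127 126 127 126 121 122 123 121 118 112
   53  53  64  66  67  63]
 [ 62  39  74 238 251 251 228 153 154 152 153 147 143 146 148 147 144 128
   49  53  64  62  63  61]
 [ 61  48  80 248 254 254 240 162 156 158 161 159 156 164 161 163 165 138
   76  64  72  69  70  75]
 [ 36  33  80 248 254 254 227 113  87  85  84  84  93  98 125 162 164 150
  154 158 248 254 254 254]
 [ 31  35  80 247 254 253 199  89  37  28  32  35  32  34 104 156 159 150
  159 164 251 255 255 255]
 [ 29  37  55 189 223 218 152  88  38  37  28  32  34  31 108 158 161 148
  154 156 250 255 255 255]
 [ 42  38  42 128 156 158 128  95  65  58  51  53  51  51 121 158 160 145
  139 150 245 254 254 254]
 [ 61  49  38 123 158 150 128 126 126 129 126 125 125 127 143 154 156 117
   46  58  74  71  71  76]
 [ 64  65  62 133 162 158 142 136 132 132 135 128 130 131 147 161 158 133
   70  66  64  65  62  66]
 [ 67  63  80 242 253 253 235 158 154 163 156 155 153 159 159 155 156 119
   70  64  63  62  64  65]
 [ 63  65  71 208 240 241 231 221 240 206 147 142 149 154 152 151 150 112
   62  66  60  62  68  65]
 [ 63  62  65  64  67  64  66  68  67  67  67  60  65  68  69  65  65  65
   66  64  64  70  66  64]
 [ 60  65  63  62  66  65  68  64  67  64  65  67  65  62  65  62  65  65
   63  64  64  66  68  66]]
90 [235.8 171.9] [13.75 10.  ] 1.080924153327942 [ 0.4998 -0.2975  0.045 ]
120 [235.5 172.3] [15.625 11.75 ] 2.602562189102173 [ 0.4993 -0.297   0.045 ]
handle [290 168  14  13  61] [294.75409836 172.59016393] [ 0.5071 -0.3706  0.084 ]
[ 0.49832614 -0.29768284  0.045     ] [ 0.49698262 -0.37972321  0.084     ]
mat [ 0.659 -0.258  0.005]
mat [ 0.627 -0.426  0.005]
mat [ 0.375 -0.379  0.005]
mat [ 0.41  -0.206  0.005]
```

Call:
move_arm --motion '[[[0, -10, 30, 0], [0, -10, 30, 0], [0, -10, 30, 0], [0, 0, 20, 0], [0, 0, 0, 0], [0, 0, 0, 0], [0, 0, 0, 0], [0, 0, 0, 0], [0, 0, 0, 0], [0, 0, 0, 0]]]'

```text
clock: 2.15
position: [0.4989, -0.2987, 0.1416]
ee_rot: [[1.0, 0.016, 0.001], [0.016, -1.0, -0.001], [0.001, 0.001, -1.0]]
contact_force: [-0.7, 0.1, -0.0]
gripper_width: 0.996
grasp_force: 0.0
```

```bash
python3 - <<'E'
from h import *
import json
m=imaging.camera_model("wrist"); im=imaging.capture("wrist")[:,:,::-1].copy()
cv2.imwrite("pics/w2.png",im); json.dump({k:np.array(v).tolist() for k,v in m.items()},open("w2.json","w"))
go([.499,-.297,.14],-90)
print(proj(m,[.499,-.297,.045]))
E
```

```text
tcp [ 0.4988 -0.2985  0.1414] shift mm [ 0.2 -1.5  1.4]
tool y yaw -89.1 tilt 0.04
spin 0.9
[256.79604785 193.77344011]
```

View pics/w2.png

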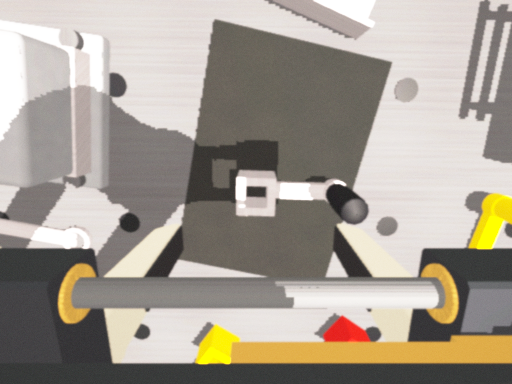

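```bash
python3 - <<'E'
from h import *
import json
m=json.load(open("w2.json")); im=cv2.imread("pics/w2.png"); g=cv2.cvtColor(im,cv2.COLOR_BGR2GRAY)
x0,y0=225,160
sub=cv2.resize(g[y0:y0+65,x0:x0+65],None,fx=8,fy=8,interpolation=cv2.INTER_CUBIC)
for th in (100,120,140):
    cs,_=cv2.findContours((sub<th).astype(np.uint8),cv2.RETR_LIST,cv2.CHAIN_APPROX_NONE)
    for c in cs:
        (cx,cy),wh,an=cv2.minAreaRect(c)
        if 5000<cv2.contourArea(c)<60000 and max(wh)<300:
            uv=((cx+.5)/8-.5+x0,(cy+.5)/8-.5+y0); print(th,np.round(uv,1),np.round(wh,0)/8,an,ray(m,uv,.045).round(4))
print(g[166:222:3,231:284:3])
print("handle", ray(m,(354,210),.084).round(4))
# arm edges: columns 282..322 brightness along rows
for u in (282,290,300,310,318):
    col=g[170:215,u].astype(int); b=np.where(col>130)[0]+170; print(u,b.min(),b.max(), ray(m,(u,(b.min()+b.max())/2),.017).round(4))
E
```

```text
100 [255.9 191.4] [18.5    9.625] 1.4688007831573486 [ 0.5014 -0.2961  0.045 ]
120 [255.9 191.4] [19.125 10.375] 1.4320961236953735 [ 0.5014 -0.2961  0.045 ]
140 [256.  191.5] [19.625 10.875] 0.8680515289306641 [ 0.5013 -0.2962  0.045 ]
[[101 102  63  53  56  60  55  56  58  56  57  55  60  56  56  61 104 102]
 [ 71  73  57  95  85  84  83  74  73  67  63  62  57  58  54  64 100 100]
 [ 56  58  78 186 188 191 191 188 188 189 186 189 184 186 171  67 101 100]
 [ 57  54 131 192 189 191 194 191 193 190 188 188 190 187 187  91 101 101]
 [ 58  62 255 255 255 238 220 219 219 214 213 212 211 208 203 144 103 101]
 [ 58  61 255 255 255 246 228 225 228 225 225 225 228 228 228 190 148 155]
 [ 55  56 255 255 255 244 226 223 227 225 224 226 228 227 228 223 223 255]
 [ 56  64 255 255 255 179  67  70  80  80  88  95 196 228 230 226 226 255]
 [ 55  62 255 255 255 156  54  53  57  54  54  59 197 227 227 228 228 255]
 [ 56  61 255 255 255 153  57  52  52  54  56  66 201 225 222 223 249 255]
 [ 54  64 255 255 255 165 107  98  98  84  81  85 205 228 226 225 249 255]
 [ 50  55 248 254 255 207 189 191 189 188 187 185 207 225 223 106 122 171]
 [ 80  65 208 225 221 192 191 190 191 190 187 191 211 224 220  85 102 101]
 [103 104 223 255 255 201 191 189 188 188 189 190 214 225 224 105 105 105]
 [101 103 219 231 231 224 222 217 218 217 211 212 223 226 222 112  98 100]
 [101 103 215 222 224 229 224 227 227 223 223 225 226 225 218 106 103 105]
 [ 98 105 205 220 220 228 220 217 223 218 220 225 222 222 217 103 103 102]
 [105 101 103 106 108 112 109 105 113 111 106 107 104 115 113 102 100 102]
 [ 98 103 101 106 107 105 105 108 106 104 102 100 104 100 100 101 103 100]]
handle [ 0.4965 -0.3788  0.084 ]
282 181 199 [ 0.4961 -0.3237  0.017 ]
290 181 199 [ 0.4962 -0.3322  0.017 ]
300 182 200 [ 0.4953 -0.3429  0.017 ]
310 182 200 [ 0.4955 -0.3535  0.017 ]
318 183 199 [ 0.4956 -0.3621  0.017 ]
```

```bash
python3 - <<'E'
from h import *
import json
m=json.load(open("w2.json"))
print(ray(m,(256.7,197.3),.045).round(4))
go([*ray(m,(256.7,197.3),.045)[:2],.030],-91)
E
```

```text
[ 0.4955 -0.297   0.045 ]
tcp [ 0.4988 -0.2985  0.1414] shift mm [ -3.4  -1.7 111.4]
tool y yaw -89.1 tilt 0.04
spin 1.9
```

Call:
move_arm --motion '[[[-3, -2, 0, 1.9], [0, 0, 25, 0], [0, 0, 25, 0], [0, 0, 25, 0], [0, 0, 20, 0], [0, 0, 10, 0], [0, 0, 4.5, 0], [0, 0, 0, 0], [0, 0, 0, 0], [0, 0, 0, 0]]]'

```text
clock: 3.2
position: [0.4964, -0.297, 0.0327]
ee_rot: [[1.0, -0.017, 0.002], [-0.017, -1.0, -0.001], [0.002, 0.001, -1.0]]
contact_force: [-0.1, -0.4, 0.6]
gripper_width: 0.998
grasp_force: 0.0
```

Call:
move_arm --motion '[[[0, 0, 0, 0], [0, 0, 0, 0], [0, 0, 0, 0], [0, 0, 0, 0], [0, 0, 0, 0], [0, 0, 0, 0], [0, 0, 0, 0], [0, 0, 0, 0], [0, 0, 0, 0], [0, 0, 0, 0]]]' --gripper 0 --force 50

```text
clock: 4.2
position: [0.4956, -0.2964, 0.0313]
ee_rot: [[1.0, -0.017, -0.0], [-0.017, -1.0, -0.0], [-0.0, 0.0, -1.0]]
contact_force: [-1.3, -1.1, 0.1]
gripper_width: 0.391
grasp_force: 50.0
```

Call:
move_arm --motion '[[[0, 0, -10, 0], [0, 0, -25, 0], [0, 0, -30, 0], [0, 0, -30, 0], [0, -10, -30, 0], [0, -20, -30, 0], [0, -30, -30, 0], [-5, -30, -30, 0], [-10, -35, -30, 0], [-10, -35, -20, 0]]]'

```text
clock: 5.2
position: [0.473, -0.1348, 0.2989]
ee_rot: [[1.0, -0.018, 0.002], [-0.018, -1.0, -0.0], [0.002, 0.0, -1.0]]
contact_force: [0.7, -0.1, -4.0]
gripper_width: 0.394
grasp_force: 50.0
```

Call:
move_arm --motion '[[[0, -25, -5, 0], [0, -10, 0, 0], [0, 0, 0, 0], [0, 0, 0, 0], [0, 0, 0, 0], [0, 0, 0, 0], [0, 0, 0, 0], [0, 0, 0, 0], [0, 0, 0, 0], [0, 0, 0, 0]]]'

```text
clock: 6.2
position: [0.474, -0.1011, 0.3013]
ee_rot: [[1.0, -0.018, -0.0], [-0.018, -1.0, 0.0], [-0.0, -0.0, -1.0]]
contact_force: [0.1, 0.2, -3.9]
gripper_width: 0.398
grasp_force: 50.0
```

```bash
python3 - <<'E'
from h import *
import json
m=imaging.camera_model("wrist"); im=imaging.capture("wrist")[:,:,::-1].copy()
cv2.imwrite("pics/w3.png",im); json.dump({k:np.array(v).tolist() for k,v in m.items()},open("w3.json","w"))
go([.567,-.09,.3]); print(proj(m,[.567,-.09,.15]))
E
```

```text
tcp [ 0.474  -0.101   0.3013] shift mm [ 92.8 -12.6   1.4]
tool y yaw -91.0 tilt 0.0
[246.58734646  96.27920861]
```

View pics/w3.png

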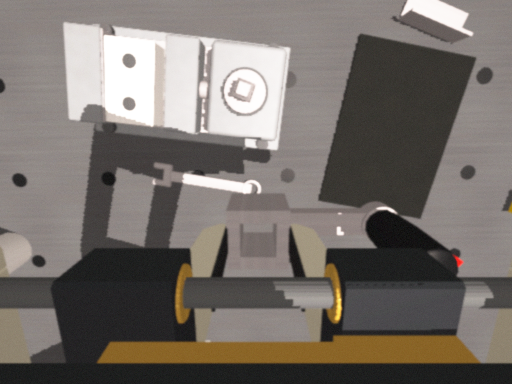

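The crank is held level, with its arm to the right. The shaft's collar ring is at about (245,92) and the square tip at about (243,90). Enlarging for its angle.

```bash
python3 - <<'E'
from h import *
im=cv2.imread("pics/w3.png"); cv2.imwrite("pics/w3c.png",cv2.resize(im[62:122,210:280],None,fx=10,fy=10,interpolation=cv2.INTER_CUBIC))
E
```

```text
(no output)
```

View pics/w3c.png

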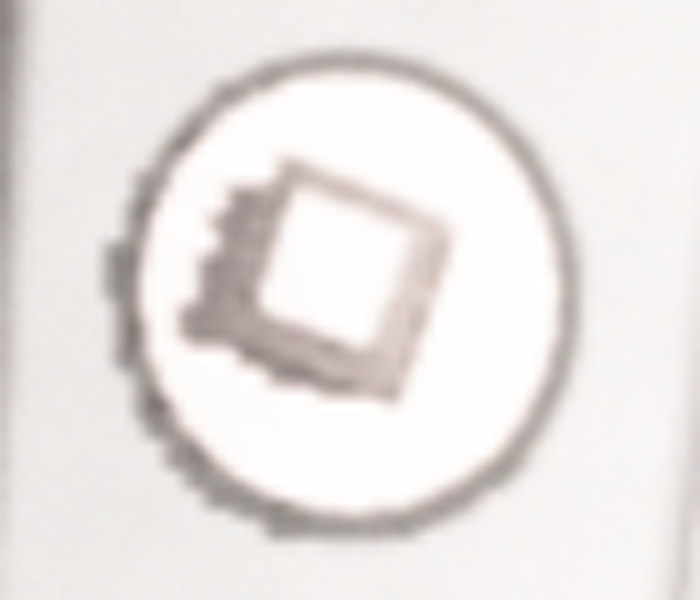

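The square's top face has crop corners (290,178), (412,222), (378,352) and (255,305), and the collar circle is centred at crop (350,292). Computing axis and angle.

```bash
python3 - <<'E'
from h import *
import json
m=json.load(open("w3.json"))
f=lambda x,y:(210+(x+.5)/10-.5,62+(y+.5)/10-.5)
P=[ray(m,f(*c),.152)[:2] for c in [(290,178),(412,222),(378,352),(255,305)]]
print("tip centre",np.mean(P,0).round(4),"sides",[np.round(np.linalg.norm(P[i]-P[i-1])*1000,1) for i in range(4)])
ang=[np.degrees(np.arctan2(*(P[(i+1)%4]-P[i])[::-1]))%90 for i in range(4)]; print("angles mod 90",np.round(ang,1))
Q=[ray(m,f(*c),.145)[:2] for c in [(287,160),(450,222),(398,402)]]
print("outer",[np.linalg.norm(Q[i+1]-Q[i]).round(4) for i in (0,1)],"centre",((Q[0]+Q[2])/2).round(4),[np.round(np.degrees(np.arctan2(*(Q[i+1]-Q[i])[::-1]))%90,1) for i in (0,1)])
print("collar",ray(m,f(350,292),.117).round(4))
a=cv2.imread("pics/w3c.png",0); cs,_=cv2.findContours((a>225).astype(np.uint8),cv2.RETR_LIST,cv2.CHAIN_APPROX_NONE)
for c in cs:
    (x,y),wh,an=cv2.minAreaRect(c)
    if 8000<cv2.contourArea(c)<40000 : 
        b=[ray(m,f(*q),.152)[:2] for q in cv2.boxPoints(((x,y),wh,an))]
        print("rect",np.mean(b,0).round(4),np.round(wh,0),[np.round(np.degrees(np.arctan2(*(b[(i+1)%4]-b[i])[::-1]))%90,1) for i in range(4)])
# hub in hand
g=cv2.imread("pics/w3.png",0)
E
```

```text
tip centre [ 0.5752 -0.0865] sides [np.float64(13.1), np.float64(13.4), np.float64(13.4), np.float64(13.8)]
angles mod 90 [70.2 73.1 69.  71.6]
outer [np.float64(0.0184), np.float64(0.0192)] centre [ 0.574  -0.0871] [np.float64(69.3), np.float64(71.7)]
collar [ 0.5752 -0.0866  0.117 ]
rect [ 0.5748 -0.0868] [132. 132.] [np.float64(66.3), np.float64(69.5), np.float64(66.9), np.float64(69.3)]
```

Call:
move_arm --motion '[[[0, 0, 0, 6], [0, 0, 0, 7], [0, 0, 0, 6], [20, -10, 0, 0], [30, -15, 5, 0], [30, -10, 20, 0], [12, -10, 25, 0], [0, -5, 20, 0], [0, 0, 10, 0], [0, 0, 0, 0]]]'

```text
clock: 7.25
position: [0.5763, -0.0852, 0.2193]
ee_rot: [[0.94, -0.342, -0.004], [-0.342, -0.94, 0.001], [-0.004, 0.001, -1.0]]
contact_force: [-0.0, 0.2, -4.2]
gripper_width: 0.394
grasp_force: 50.0
```

```bash
python3 - <<'E'
from h import *
go([.575,-.0868,.185],-110)
E
```

```text
tcp [ 0.5763 -0.0852  0.2193] shift mm [-0.6  1.9 34.4]
tool y yaw -109.98 tilt 0.21
spin 0.02
```

Call:
move_arm --motion '[[[-0.6, 1.9, 10, 0], [0, 0, 10, 0], [0, 0, 10, 0], [0, 0, 0, 0], [0, 0, 0, 0], [0, 0, 0, 0], [0, 0, 0, 0], [0, 0, 0, 0], [0, 0, 0, 0], [0, 0, 0, 0]]]'

```text
clock: 8.25
position: [0.5764, -0.087, 0.1914]
ee_rot: [[0.94, -0.342, 0.0], [-0.342, -0.94, -0.0], [0.0, -0.0, -1.0]]
contact_force: [0.1, -0.2, -4.2]
gripper_width: 0.393
grasp_force: 50.0
```

```bash
python3 - <<'E'
from h import *
go([.575,-.0868,.165],-110)
E
```

```text
tcp [ 0.5764 -0.087   0.1914] shift mm [-1.4  0.2 26.4]
tool y yaw -110.0 tilt 0.01
spin 0.0
```

Call:
move_arm --motion '[[[-1.3, 0, 0, 0], [0, 0, 4, 0], [0, 0, 4, 0], [0, 0, 4, 0], [0, 0, 4, 0], [0, 0, 4, 0], [0, 0, 3, 0], [0, 0, 0, 0], [0, 0, 0, 0], [0, 0, 0, 0]]]'

```text
clock: 9.25
position: [0.5753, -0.0866, 0.1686]
ee_rot: [[0.94, -0.342, 0.0], [-0.342, -0.94, -0.0], [0.0, -0.0, -1.0]]
contact_force: [1.1, 0.1, -4.6]
gripper_width: 0.394
grasp_force: 50.0
```

Call:
move_arm --motion '[[[0, 0, 3, 0], [0, 0, 3, 0], [0, 0, 4, 0], [0, 0, 4, 0], [0, 0, 4, 0], [0, 0, 4, 0], [0, 0, 2, 0], [0, 0, 0, 0], [0, 0, 0, 0], [0, 0, 0, 0]]]'

```text
clock: 10.25
position: [0.5753, -0.0866, 0.1447]
ee_rot: [[0.94, -0.342, 0.0], [-0.342, -0.94, -0.0], [0.001, -0.0, -1.0]]
contact_force: [-0.1, 0.0, -3.3]
gripper_width: 0.396
grasp_force: 50.0
```

Call:
move_arm --motion '[[[0, 0, 1, 0], [0, 0, 1, 0], [0, 0, 0, 0], [0, 0, 0, 0], [0, 0, 0, 0], [0, 0, 0, 0], [0, 0, 0, 0], [0, 0, 0, 0], [0, 0, 0, 0], [0, 0, 0, 0]]]'

```text
clock: 11.25
position: [0.5755, -0.0867, 0.1433]
ee_rot: [[0.94, -0.342, 0.001], [-0.342, -0.94, -0.0], [0.001, -0.0, -1.0]]
contact_force: [-3.2, 1.6, 6.2]
gripper_width: 0.394
grasp_force: 50.0
```

Call:
move_arm --motion '[[[0, 0, 0, 0], [0, 0, 0, 0], [0, 0, 0, 0], [0, 0, 0, 0], [0, 0, 0, 0], [0, 0, 0, 0], [0, 0, 0, 0], [0, 0, 0, 0], [0, 0, 0, 0], [0, 0, 0, 0]]]' --gripper 1

```text
clock: 12.25
position: [0.5751, -0.0866, 0.1423]
ee_rot: [[0.94, -0.342, 0.0], [-0.342, -0.94, -0.0], [0.0, 0.0, -1.0]]
contact_force: [-0.1, 0.1, 0.2]
gripper_width: 0.996
grasp_force: 0.0
```

Call:
move_arm --motion '[[[0, 0, -15, 0], [0, 0, -25, 0], [0, 0, -25, 0], [0, 0, -20, 0], [0, 20, 0, 0], [0, 25, 0, 0], [0, 25, 0, 0], [0, 15, 0, 0], [0, 0, 0, 0], [0, 0, 0, 0]]]'

```text
clock: 13.25
position: [0.5462, -0.1662, 0.2278]
ee_rot: [[0.939, -0.343, 0.001], [-0.343, -0.939, 0.0], [0.0, -0.001, -1.0]]
contact_force: [0.4, 0.2, 0.3]
gripper_width: 0.996
grasp_force: 0.0
```

```bash
python3 - <<'E'
from h import *
m=imaging.camera_model("wrist"); im=imaging.capture("wrist")[:,:,::-1].copy()
cv2.imwrite("pics/w4.png",im)
print(proj(m,[.5459,-.1666,.196]), proj(m,[.575,-.0867,.157]))
go([.5459,-.1666,.158],-110)
E
```

```text
[259.53020661 216.00380901] [162.78820958 201.3694037 ]
tcp [ 0.5463 -0.1658  0.2276] shift mm [-0.2  0.9 69.6]
tool y yaw -109.99 tilt 0.03
spin 0.01
```

View pics/w4.png

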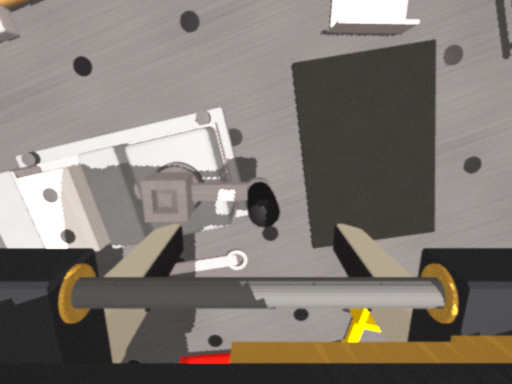

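The crank is seated on the shaft, hub at (167,198), with the handle top at (265,209), near the predicted spot. I'll descend on the handle with a narrowed opening.

Call:
move_arm --motion '[[[2, 2, 0, 0], [0, 0, 0, 0], [0, 0, 0, 0], [0, 0, 15, 0], [0, 0, 15, 0], [0, 0, 15, 0], [0, 0, 15, 0], [0, 0, 9, 0], [0, 0, 0, 0], [0, 0, 0, 0]]]' --gripper 0.62

```text
clock: 14.3
position: [0.5472, -0.1691, 0.1583]
ee_rot: [[0.94, -0.342, -0.0], [-0.342, -0.94, 0.0], [-0.0, -0.0, -1.0]]
contact_force: [-0.4, 0.5, 1.2]
gripper_width: 0.62
grasp_force: 0.0
```

Call:
move_arm --motion '[[[0, 0, 0, 0], [0, 0, 0, 0], [0, 0, 0, 0], [0, 0, 0, 0], [0, 0, 0, 0], [0, 0, 0, 0], [0, 0, 0, 0], [0, 0, 0, 0], [0, 0, 0, 0], [0, 0, 0, 0]]]' --gripper 0 --force 40

```text
clock: 15.3
position: [0.5476, -0.1691, 0.159]
ee_rot: [[0.94, -0.342, 0.001], [-0.342, -0.94, -0.0], [0.001, -0.0, -1.0]]
contact_force: [0.4, 0.2, 5.1]
gripper_width: 0.275
grasp_force: 39.9
```

```bash
python3 - <<'E'
from h import *
s=r.state(); p=np.array(s["position"]); R=np.array(s["ee_rot"]); c=np.array([.575,-.0867])
d=p[:2]-c; print(p.round(4),"radius",np.linalg.norm(d).round(4),"ang",np.degrees(np.arctan2(d[1],d[0])).round(1),np.round(s["contact_force"],1),s["gripper_width"], s["grasp_force"])
a0=-110
# constant-orientation orbit, clockwise: rows of 15 deg chord shifts in the tool frame
P=lambda a:.085*np.array([np.cos(np.radians(a)),np.sin(np.radians(a))])
for k in range(24):
    d=P(a0-15*(k+1))-P(a0-15*k); print(k,(R[:2,:2].T@d*1000).round(1).tolist())
E
```

```text
[ 0.5476 -0.1691  0.159 ] radius 0.0868 ang -108.4 [0.4 0.2 5.1] 0.2750472984515985 39.94719386100769
0 [-22.0, -2.9]
1 [-20.5, -8.5]
2 [-17.6, -13.5]
3 [-13.5, -17.6]
4 [-8.5, -20.5]
5 [-2.9, -22.0]
6 [2.9, -22.0]
7 [8.5, -20.5]
8 [13.5, -17.6]
9 [17.6, -13.5]
10 [20.5, -8.5]
11 [22.0, -2.9]
12 [22.0, 2.9]
13 [20.5, 8.5]
14 [17.6, 13.5]
15 [13.5, 17.6]
16 [8.5, 20.5]
17 [2.9, 22.0]
18 [-2.9, 22.0]
19 [-8.5, 20.5]
20 [-13.5, 17.6]
21 [-17.6, 13.5]
22 [-20.5, 8.5]
23 [-22.0, 2.9]
```

Call:
move_arm --motion '[[[-22, -4.4, 0, 0], [-20.5, -8.5, 0, 0], [-17.6, -13.5, 0, 0], [-13.5, -17.6, 0, 0], [-8.5, -20.5, 0, 0], [-2.9, -22, 0, 0], [2.9, -22, 0, 0], [8.5, -20.5, 0, 0], [13.5, -17.6, 0, 0], [17.6, -13.5, 0, 0]]]'

```text
clock: 16.3
position: [0.5617, -0.0032, 0.1594]
ee_rot: [[0.94, -0.341, -0.001], [-0.341, -0.94, -0.001], [-0.001, 0.001, -1.0]]
contact_force: [-5.8, -5.3, 11.4]
gripper_width: 0.269
grasp_force: 40.2
```

```bash
cat > w.py <<'E'
from h import *
import sys
def where():
    s=r.state(); p=np.array(s["position"]); c=np.array([.5752,-.0867]); d=p[:2]-c; u=d/np.linalg.norm(d); t=np.array([u[1],-u[0]])
    f=np.array(s["contact_force"]); print(s["clock"],p.round(4),"radius",(np.linalg.norm(d)*1000).round(1),"ang",np.degrees(np.arctan2(d[1],d[0])).round(1),"F radial",(f[:2]@u).round(1),"F tangential(cw)",(f[:2]@t).round(1),"Fz",f[2].round(1),"grip",round(s["grasp_force"],1),round(s["gripper_width"],3))
def rows(a0,step,n,a=None):
    "shifts clockwise on the 85 mm circle from angle a0"
    s=r.state(); R=np.array(s["ee_rot"])[:2,:2]; P=lambda a:.085*np.array([np.cos(np.radians(a)),np.sin(np.radians(a))])
    print([(R.T@(P(a0-step*(k+1))-P(a0-step*k))*1000).round(1).tolist() for k in range(n)])
E
python3 -c "
from w import *
where()"
```

```text
16.3 [ 0.5617 -0.0032  0.1594] radius 84.6 ang 99.2 F radial -4.3 F tangential(cw) -6.6 Fz 11.4 grip 40.2 0.269
```

Call:
move_arm --motion '[[[20.5, -8.5, 0, 0], [22, -2.9, 0, 0], [22, 2.9, 0, 0], [20.5, 8.5, 0, 0], [17.6, 13.5, 0, 0], [13.5, 17.6, 0, 0], [8.5, 20.5, 0, 0], [2.9, 22, 0, 0], [-2.9, 22, 0, 0], [-8.5, 20.5, 0, 0]]]'

```text
clock: 17.3
position: [0.6335, -0.1527, 0.1598]
ee_rot: [[0.94, -0.341, 0.005], [-0.341, -0.94, 0.001], [0.004, -0.003, -1.0]]
contact_force: [5.1, 6.6, 4.6]
gripper_width: 0.274
grasp_force: 40.0
```

```bash
python3 -c "
from w import *
where(); rows(-50,15,4); rows(-110,10,6); rows(-170,10,10)"
```

```text
17.3 [ 0.6335 -0.1527  0.1598] radius 88.1 ang -48.5 F radial -1.6 F tangential(cw) -8.2 Fz 4.6 grip 40.0 0.274
[[-13.5, 17.6], [-17.6, 13.5], [-20.5, 8.5], [-22.0, 2.9]]
[[-14.8, -1.3], [-14.3, -3.8], [-13.4, -6.3], [-12.1, -8.5], [-10.5, -10.5], [-8.5, -12.1]]
[[-6.3, -13.4], [-3.8, -14.3], [-1.3, -14.8], [1.3, -14.8], [3.8, -14.3], [6.3, -13.4], [8.5, -12.1], [10.5, -10.5], [12.1, -8.5], [13.4, -6.3]]
```

Call:
move_arm --motion '[[[-13.5, 17.6, 0, 0], [-17.6, 13.5, 0, 0], [-20.5, 8.5, 0, 0], [-22, 2.9, 0, 0], [-14.8, -1.3, 0, 0], [-14.3, -3.8, 0, 0], [0, 0, 0, 0], [0, 0, 0, 0], [0, 0, 0, 0], [0, 0, 0, 0]]]'

```text
clock: 18.3
position: [0.5228, -0.1537, 0.16]
ee_rot: [[0.94, -0.342, 0.002], [-0.342, -0.94, -0.002], [0.003, 0.001, -1.0]]
contact_force: [-2.4, -1.8, 10.8]
gripper_width: 0.271
grasp_force: 40.1
```

```bash
python3 - <<'E'
from w import *
where()
m=imaging.camera_model("top"); im=imaging.capture("top")[:,:,::-1]
cv2.imwrite("pics/t3.png",cv2.resize(im[140:235,165:265],None,fx=6,fy=6,interpolation=cv2.INTER_CUBIC))
E
```

```text
18.3 [ 0.5228 -0.1537  0.16  ] radius 85.0 ang -128.0 F radial 2.9 F tangential(cw) 0.8 Fz 10.8 grip 40.1 0.271
```

View pics/t3.png

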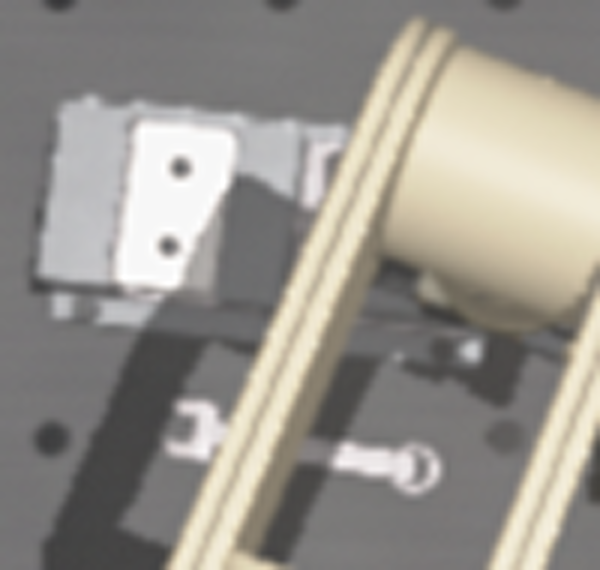

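The jaw has moved up close to the block (about (235,220)), though the arm hides part of the view. I'll go on slowly and read the force while moving.

```bash
python3 -c "
from w import *
for i in range(12): rows(-130-30*i,5,6)"
```

```text
[[-6.9, -2.8], [-6.6, -3.4], [-6.3, -4.0], [-5.9, -4.5], [-5.5, -5.0], [-5.0, -5.5]]
[[-4.5, -5.9], [-4.0, -6.3], [-3.4, -6.6], [-2.8, -6.9], [-2.2, -7.1], [-1.6, -7.2]]
[[-1.0, -7.4], [-0.3, -7.4], [0.3, -7.4], [1.0, -7.4], [1.6, -7.2], [2.2, -7.1]]
[[2.8, -6.9], [3.4, -6.6], [4.0, -6.3], [4.5, -5.9], [5.0, -5.5], [5.5, -5.0]]
[[5.9, -4.5], [6.3, -4.0], [6.6, -3.4], [6.9, -2.8], [7.1, -2.2], [7.2, -1.6]]
[[7.4, -1.0], [7.4, -0.3], [7.4, 0.3], [7.4, 1.0], [7.2, 1.6], [7.1, 2.2]]
[[6.9, 2.8], [6.6, 3.4], [6.3, 4.0], [5.9, 4.5], [5.5, 5.0], [5.0, 5.5]]
[[4.5, 5.9], [4.0, 6.3], [3.4, 6.6], [2.8, 6.9], [2.2, 7.1], [1.6, 7.2]]
[[1.0, 7.4], [0.3, 7.4], [-0.3, 7.4], [-1.0, 7.4], [-1.6, 7.2], [-2.2, 7.1]]
[[-2.8, 6.9], [-3.4, 6.6], [-4.0, 6.3], [-4.5, 5.9], [-5.0, 5.5], [-5.5, 5.0]]
[[-5.9, 4.5], [-6.3, 4.0], [-6.6, 3.4], [-6.9, 2.8], [-7.1, 2.2], [-7.2, 1.6]]
[[-7.4, 1.0], [-7.4, 0.3], [-7.4, -0.3], [-7.4, -1.0], [-7.2, -1.6], [-7.1, -2.2]]
```

Call:
move_arm --motion '[[[-6.9, -2.6, 0, 0], [-6.7, -3.2, 0, 0], [-6.4, -3.7, 0, 0], [-6, -4.3, 0, 0], [-5.7, -4.8, 0, 0], [-5.2, -5.2, 0, 0], [-4.8, -5.7, 0, 0], [-4.3, -6, 0, 0], [0, 0, 0, 0], [0, 0, 0, 0]]]'

```text
clock: 19.35
position: [0.4929, -0.1041, 0.1599]
ee_rot: [[0.94, -0.342, 0.005], [-0.342, -0.94, -0.001], [0.005, -0.0, -1.0]]
contact_force: [3.5, -0.7, 6.6]
gripper_width: 0.273
grasp_force: 40.0
```

```bash
python3 -c "
from w import *
where()"
```

```text
19.35 [ 0.4929 -0.1041  0.1599] radius 84.1 ang -168.1 F radial -3.2 F tangential(cw) -1.4 Fz 6.6 grip 40.0 0.273
```

Call:
move_arm --motion '[[[0, 0, 0, 0], [0, 0, 0, 0], [-3.4, -6.6, 0, 0], [-2.8, -6.9, 0, 0], [-2.2, -7.1, 0, 0], [-1.6, -7.2, 0, 0], [-1, -7.4, 0, 0], [-0.3, -7.4, 0, 0], [0.3, -7.4, 0, 0], [1, -7.4, 0, 0]]]'

```text
clock: 20.35
position: [0.5017, -0.0473, 0.1598]
ee_rot: [[0.94, -0.342, 0.001], [-0.342, -0.94, -0.002], [0.002, 0.002, -1.0]]
contact_force: [-5.0, -3.5, 10.8]
gripper_width: 0.274
grasp_force: 40.0
```

```bash
python3 -c "
from w import *
where()"
```

```text
20.35 [ 0.5017 -0.0473  0.1598] radius 83.4 ang 151.8 F radial 2.8 F tangential(cw) -5.5 Fz 10.8 grip 40.0 0.274
```

Call:
move_arm --motion '[[[1.6, -7.2, 0, 0], [2.2, -7.1, 0, 0], [2.8, -6.9, 0, 0], [3.4, -6.6, 0, 0], [4, -6.3, 0, 0], [4.5, -5.9, 0, 0], [5, -5.5, 0, 0], [5.5, -5, 0, 0], [5.9, -4.5, 0, 0], [6.3, -4, 0, 0]]]'

```text
clock: 21.35
position: [0.5604, -0.0043, 0.1599]
ee_rot: [[0.94, -0.341, 0.0], [-0.341, -0.94, 0.001], [0.0, -0.001, -1.0]]
contact_force: [-6.6, 3.6, 13.7]
gripper_width: 0.274
grasp_force: 40.1
```

```bash
python3 -c "
from w import *
where()"
```

```text
21.35 [ 0.5604 -0.0043  0.1599] radius 83.7 ang 100.2 F radial 4.7 F tangential(cw) -5.9 Fz 13.7 grip 40.1 0.274
```

Call:
move_arm --motion '[[[6, -4.4, 0, 0], [6.9, -2.8, 0, 0], [7.1, -2.2, 0, 0], [7.2, -1.6, 0, 0], [7.4, -1, 0, 0], [7.4, -0.3, 0, 0], [7.4, 0.3, 0, 0], [7.4, 1, 0, 0], [7.2, 1.6, 0, 0], [7.1, 2.2, 0, 0]]]'

```text
clock: 22.35
position: [0.6305, -0.0212, 0.16]
ee_rot: [[0.94, -0.341, 0.002], [-0.341, -0.94, 0.002], [0.001, -0.002, -1.0]]
contact_force: [-1.0, 6.9, 10.6]
gripper_width: 0.275
grasp_force: 40.0
```

```bash
python3 -c "
from w import *
where()"
```

```text
22.35 [ 0.6305 -0.0212  0.16  ] radius 85.7 ang 49.8 F radial 4.6 F tangential(cw) -5.2 Fz 10.6 grip 40.0 0.275
```

Still free (560° so far). Continuing.

Call:
move_arm --motion '[[[6.9, 2.8, 0, 0], [6.6, 3.4, 0, 0], [6.3, 4, 0, 0], [5.9, 4.5, 0, 0], [5.5, 5, 0, 0], [5, 5.5, 0, 0], [4.5, 5.9, 0, 0], [4, 6.3, 0, 0], [3.4, 6.6, 0, 0], [2.8, 6.9, 0, 0]]]'

```text
clock: 23.35
position: [0.6625, -0.0867, 0.1603]
ee_rot: [[0.94, -0.341, 0.006], [-0.341, -0.94, 0.001], [0.005, -0.003, -1.0]]
contact_force: [7.0, 5.4, 6.5]
gripper_width: 0.274
grasp_force: 40.0
```

```bash
python3 -c "
from w import *
where()"
```

```text
23.35 [ 0.6625 -0.0867  0.1603] radius 87.3 ang 0.0 F radial 7.0 F tangential(cw) -5.4 Fz 6.5 grip 40.0 0.274
```

Call:
move_arm --motion '[[[2.2, 7.1, 0, 0], [1.6, 7.2, 0, 0], [1, 7.4, 0, 0], [0.3, 7.4, 0, 0], [-0.3, 7.4, 0, 0], [-1, 7.4, 0, 0], [-1.6, 7.2, 0, 0], [-2.2, 7.1, 0, 0], [-2.8, 6.9, 0, 0], [-3.4, 6.6, 0, 0]]]'

```text
clock: 24.35
position: [0.6333, -0.1519, 0.1607]
ee_rot: [[0.94, -0.341, 0.009], [-0.341, -0.94, 0.001], [0.008, -0.004, -1.0]]
contact_force: [14.1, 7.5, 5.8]
gripper_width: 0.267
grasp_force: 40.1
```

```bash
python3 -c "
from w import *
where()"
```

```text
24.35 [ 0.6333 -0.1519  0.1607] radius 87.3 ang -48.3 F radial 3.8 F tangential(cw) -15.5 Fz 5.8 grip 40.1 0.267
```

It has pulled up firm, at about 15 N. I'll hold briefly, then release the handle.

Call:
move_arm --motion '[[[0, 0, 0, 0], [0, 0, 0, 0], [0, 0, 0, 0], [0, 0, 0, 0], [0, 0, 0, 0], [0, 0, 0, 0], [0, 0, 0, 0], [0, 0, 0, 0], [0, 0, 0, 0], [0, 0, 0, 0]]]'

```text
clock: 25.35
position: [0.6329, -0.1523, 0.1606]
ee_rot: [[0.94, -0.341, 0.008], [-0.341, -0.94, 0.0], [0.007, -0.003, -1.0]]
contact_force: [10.4, 2.5, 5.5]
gripper_width: 0.275
grasp_force: 40.0
```

```bash
python3 -c "
from w import *
where()"
```

```text
25.35 [ 0.6329 -0.1523  0.1606] radius 87.4 ang -48.7 F radial 5.1 F tangential(cw) -9.5 Fz 5.5 grip 40.0 0.275
```

Call:
move_arm --motion '[[[0, 0, 0, 0], [0, 0, 0, 0], [0, 0, 0, 0], [0, 0, 0, 0], [0, 0, -10, 0], [0, 0, -20, 0], [0, 0, -25, 0], [0, 0, -25, 0], [0, 0, -10, 0], [0, 0, 0, 0]]]' --gripper 0.62

```text
clock: 26.35
position: [0.6303, -0.1539, 0.2505]
ee_rot: [[0.94, -0.342, 0.003], [-0.342, -0.94, -0.002], [0.003, 0.0, -1.0]]
contact_force: [-0.4, 0.3, -0.3]
gripper_width: 0.619
grasp_force: 0.0
```

Call:
move_arm --motion '[[[0, 0, 0, -8], [0, 0, 0, -8], [0, 0, 0, -8], [0, 0, 0, -8], [0, 0, 0, -8], [0, 0, 0, -8], [0, 0, 0, -8], [0, 0, 0, -5], [0, 0, 0, 0], [0, 0, 0, 0]]]' --gripper 1

```text
clock: 27.35
position: [0.6289, -0.1531, 0.2468]
ee_rot: [[0.757, 0.654, -0.002], [0.654, -0.757, 0.001], [-0.001, -0.002, -1.0]]
contact_force: [0.8, 0.8, 0.2]
gripper_width: 0.997
grasp_force: 0.0
```

```bash
python3 - <<'E'
from h import *
import json
m=imaging.camera_model("wrist"); im=imaging.capture("wrist")[:,:,::-1].copy()
json.dump({k:np.array(v).tolist() for k,v in m.items()},open("w5.json","w"))
cv2.imwrite("pics/w5.png",im); print(r.state()["joint_pos"])
go([.5755,-.0867,.24],-49)
E
```

```text
[-1.82104733e+01  1.42363162e+01  7.36804541e+01 -6.32113162e-03
  9.21790378e+01  3.09450768e+01]
tcp [ 0.6291 -0.1531  0.2472] shift mm [  2.9 -85.2   7.3]
tool y yaw -49.16 tilt 0.1
spin -0.16
```

View pics/w5.png

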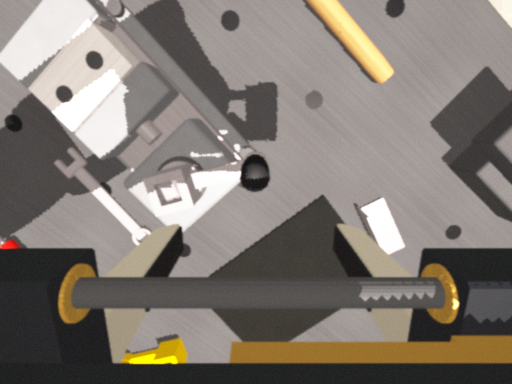

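The block is between the closed jaws, with the crank hub at about (171,191) and the handle top at (254,173). The crank is turned some degrees from my estimate, so I'll measure it.

```bash
python3 - <<'E'
from h import *
import json
m=json.load(open("w5.json")); g=cv2.imread("pics/w5.png",0)
n,l,st,ce=cv2.connectedComponentsWithStats((g[150:200,230:280]<45).astype(np.uint8))
for i in range(1,n):
    if st[i,4]>150: print("handle",st[i],ce[i]+[230,150])
H=ray(m,(254,173),.196); print("handle",H.round(4))
# hole of hub near (171,191) and hub top ring
x0,y0=135,155; sub=cv2.resize(g[y0:y0+70,x0:x0+70],None,fx=6,fy=6,interpolation=cv2.INTER_CUBIC)
print(g[160:222:3,140:204:3])
for lo in (60,80,100,120,140,160,180,200):
  for inv in (0,1):
    b=((sub>lo)^inv).astype(np.uint8); cs,_=cv2.findContours(b,cv2.RETR_LIST,cv2.CHAIN_APPROX_NONE)
    for c in cs:
        (x,y),wh,an=cv2.minAreaRect(c); ar=cv2.contourArea(c)
        if min(wh)>90 and max(wh)<330 and ar/(wh[0]*wh[1])>.8:
            f=lambda q:((q[0]+.5)/6-.5+x0,(q[1]+.5)/6-.5+y0); B=[ray(m,f(q),.157)[:2] for q in cv2.boxPoints(((x,y),wh,an))]
            print(lo,inv,np.round(f((x,y)),1),np.round(np.array(wh)/6,1),"world",np.mean(B,0).round(4),"side mm",[(np.linalg.norm(B[i+1]-B[i])*1e3).round(1) for i in (0,1)],"ang",[np.round(np.degrees(np.arctan2(*(B[i+1]-B[i])[::-1]))%90,1) for i in (0,1)])
d=H[:2]-[.5755,-.0867]; print("dir from axis",np.degrees(np.arctan2(d[1],d[0])).round(1),np.linalg.norm(d).round(4))
print("axis px",proj(m,[.5755,-.0867,.157]))
E
```

```text
handle [ 11   5  28  35 487] [253.78028747 173.38603696]
handle [ 0.6489 -0.1311  0.196 ]
[[151 139 119 125 131 128 131 132 129  89  75  84  92  96  86  82  78  71
  105 135 133 135]
 [143 122 130 128 131 130 129 121  79  96 143 155 152 153 149 133 114  86
   82  87 129 134]
 [120 124 132 136 131 126 121  80 134 152 148 143 132 124 123 116 117 138
  132  90  84 132]
 [127 130 134 132 127 127  92 118 139 125 121 125 130 143 118 117 114 159
  186  98  80 122]
 [128 129 125 131 129 124 121 125 127 140 151 156 158 158 131 114 117 137
  173 227 247 250]
 [128 127 127 125 125 136 148 155 153 153 152 155 157 156 142 119 121 233
  253 254 254 254]
 [127 134 145 151 156 150 153 153 153 152 150 158 156 157 156 120 135 170
  253 254 254 254]
 [134 179 155 158 160 155 153 152 149 143 146 201 182 156 157 134 133 135
  252 254 254 254]
 [240 230 156 156 153 138 130 135 136 138 151 230 223 250 250 246 133 132
  235 254 254 254]
 [241 241 172 156 155 116 132 171 183 196 199 249 223 252 253 253 162 131
  172 252 253 223]
 [241 242 210 156 153 201 133 207 253 252 252 252 234 248 253 253 229 134
  138 
[... 306 characters left out ...]
243 251 252 250 138 116 131 129 153 208 248 253 253 253 250
  140 236 248 248]
 [154 166 229 241 250 252 252 199 197 243 251 253 253 253 253 253 253 253
  225 248 249 248]
 [156 158 168 227 245 252 252 252 253 252 252 253 253 253 253 252 250 248
  247 248 248 247]
 [159 160 155 165 226 251 251 251 253 252 252 251 250 248 247 246 247 247
  248 248 248 238]
 [152 156 160 155 161 239 251 250 249 246 244 244 245 245 245 246 247 247
  247 246 237 191]
 [155 155 157 161 160 164 220 241 243 243 244 244 244 245 246 246 247 246
  244 234 182 156]
 [156 154 156 154 158 159 159 219 242 243 243 243 244 245 245 246 245 243
  232 164 154 157]]
dir from axis -31.2 0.0858
axis px [168.02710297 192.83066212]
```

The handle is at −31° from the axis, so the shaft relaxed slightly on release. I'll realign the tool with the crank and centre it over the hub.

Call:
move_arm --motion '[[[1, -28, 0, 0], [1, -29, 0, 0], [1, -28, 0, 0], [0, 0, 0, -6], [0, 0, 0, -6], [0, 0, 0, -6], [0, 0, 0, 0], [0, 0, 0, 0], [0, 0, 0, 0], [0, 0, 0, 0]]]'

```text
clock: 28.4
position: [0.576, -0.0871, 0.2482]
ee_rot: [[0.517, 0.856, -0.0], [0.856, -0.517, 0.0], [-0.0, -0.0, -1.0]]
contact_force: [0.5, -1.2, -0.2]
gripper_width: 1.0
grasp_force: 0.0
```

```bash
python3 - <<'E'
from h import *
import json
m=imaging.camera_model("wrist"); im=imaging.capture("wrist")[:,:,::-1].copy()
json.dump({k:np.array(v).tolist() for k,v in m.items()},open("w6.json","w")); cv2.imwrite("pics/w6.png",im)
g=cv2.cvtColor(im,cv2.COLOR_BGR2GRAY)
go([.5755,-.0867,.1445],-31)
u0,v0=proj(m,[.5755,-.0867,.157]); print("hub px",u0,v0)
hp=proj(m,np.array([.5755,-.0867,.196])+.085*np.array([np.cos(np.radians(-31)),np.sin(np.radians(-31)),0])); print("handle px pred",hp)
n,l,st,ce=cv2.connectedComponentsWithStats((g<45).astype(np.uint8))
for i in range(1,n):
    if 300<st[i,4]<4000 and np.hypot(*(ce[i]-hp))<60: print("dark",st[i],ce[i],ray(m,ce[i],.196).round(4))
print(g[int(v0)-36:int(v0)+40:4,int(u0)-40:int(u0)+44:4])
E
```

```text
tcp [ 0.576  -0.0871  0.2483] shift mm [ 1.000e-01 -6.000e-01  1.038e+02]
tool y yaw -31.08 tilt 0.01
spin -0.08
hub px 257.408094596071 195.66342902930955
handle px pred [361.11431306 208.02978904]
dark [329 184  41  35 599] [343.39732888 196.92988314] [ 0.6402 -0.1145  0.196 ]
dark [331 228  40  49 817] [347.88616891 257.20195838] [ 0.6192 -0.1647  0.196 ]
[[197 225 240 244 244 130 125 125 115  88  78  89 118 127 248 233 243 228
  228 240 216]
 [243 243 245 245 244 137 113  70  71  93 106  93  75  74 183 249 248 249
  248 249 244]
 [244 244 244 245 242 112  78 116 140 144 145 143 147 113 126 246 249 249
  249 249 249]
 [244 244 243 244 228  75 117 114 116 115 114 112 116 114 112 188 245 247
  246 249 249]
 [244 244 244 245 167 177 250 241 231 215 203 186 163 139 126 122 130 128
  123 131 132]
 [244 245 245 244 171 238 255 255 255 255 255 255 255 255 255 255  96 123
  126 121 125]
 [243 245 245 245 176 248 255 255 255 255 255 255 255 255 255 255 255 255
  255 255 252]
 [245 245 244 245 173 248 255 254 174 197 225 236 185 254 255 255 255 255
  255 255 255]
 [244 245 245 245 203 251 2
[... 252 characters left out ...]
5 244 244 254 255 246 116 116 117 116 113 255 255 252 248 250
  250 250 245]
 [163 238 245 245 245 255 255 255 255 255 255 254 253 255 255 251 249 249
  240 203 150]
 [142 227 245 245 245 254 255 255 255 255 255 255 255 255 255 247 230 169
  145 151 140]
 [142 174 243 245 244 246 246 248 249 251 252 253 253 253 253 162 152 146
  150 147 145]
 [141 141 229 245 245 245 246 246 247 247 244 234 185 152 152 150 148 151
  148 147 149]
 [145 141 173 243 246 244 246 245 240 221 162 149 150 150 152 152 152 150
  149 147 142]
 [146 143 137 229 246 245 233 202 149 148 153 151 151 152 149 152 151 150
  149 151 148]
 [140 140 142 159 224 170 144 147 143 148 147 150 150 148 151 151 150 149
  150 150 144]]
```

The hub is square to the tool and centred, so I'll descend and grip.

Call:
move_arm --motion '[[[0, -1, 10, 0], [0, 0, 20, 0], [0, 0, 20, 0], [0, 0, 20, 0], [0, 0, 18, 0], [0, 0, 10, 0], [0, 0, 5, 0], [0, 0, 0, 0], [0, 0, 0, 0], [0, 0, 0, 0]]]'

```text
clock: 29.45
position: [0.5759, -0.0867, 0.1465]
ee_rot: [[0.515, 0.857, 0.002], [0.857, -0.515, -0.0], [0.001, 0.002, -1.0]]
contact_force: [0.7, -0.8, 0.2]
gripper_width: 1.0
grasp_force: 0.0
```

Call:
move_arm --motion '[[[0, 0, 0, 0], [0, 0, 0, 0], [0, 0, 0, 0], [0, 0, 0, 0], [0, 0, 0, 0], [0, 0, 0, 0], [0, 0, 0, 0], [0, 0, 0, 0], [0, 0, 0, 0], [0, 0, 0, 0]]]' --gripper 0 --force 50

```text
clock: 30.45
position: [0.5751, -0.0865, 0.1453]
ee_rot: [[0.515, 0.857, -0.0], [0.857, -0.515, -0.0], [-0.0, -0.0, -1.0]]
contact_force: [-0.4, -0.2, -0.6]
gripper_width: 0.388
grasp_force: 49.7
```

Call:
move_arm --motion '[[[0, 0, -5, 0], [0, 0, -5, 0], [0, 0, -8, 0], [0, 0, -10, 0], [0, 0, -12, 0], [0, 0, -20, 0], [0, 0, -25, 0], [0, 0, -25, 0], [0, 0, -10, 0], [0, 0, 0, 0]]]'

```text
clock: 31.45
position: [0.576, -0.0865, 0.2677]
ee_rot: [[0.515, 0.857, 0.003], [0.857, -0.515, -0.001], [0.001, 0.003, -1.0]]
contact_force: [0.8, -0.6, -3.8]
gripper_width: 0.383
grasp_force: 49.8
```

The crank is off the shaft and in hand. I'll turn back, and on the way take one picture for measuring the shaft angle.

Call:
move_arm --motion '[[[0, 0, 0, 8.5], [0, 0, 0, 8.5], [0, 0, 0, 8.5], [0, 0, 0, 8.5], [0, 0, 0, 8.5], [0, 0, 0, 8.5], [0, 0, 0, 8.5], [-34, 5, -11, 0.5], [-34, 5, -11, 0], [-34, 5, -10, 0]]]'

```text
clock: 32.45
position: [0.4711, -0.0997, 0.2954]
ee_rot: [[1.0, -0.017, -0.004], [-0.017, -1.0, 0.001], [-0.004, -0.001, -1.0]]
contact_force: [0.2, -0.6, -4.6]
gripper_width: 0.386
grasp_force: 49.8
```

```bash
python3 - <<'E'
from h import *
import json
m=imaging.camera_model("wrist"); im=imaging.capture("wrist")[:,:,::-1].copy()
json.dump({k:np.array(v).tolist() for k,v in m.items()},open("w7.json","w")); cv2.imwrite("pics/w7.png",im)
def shaft(name):
    m=json.load(open(name+".json")); g=cv2.imread(f"pics/{name}.png",0)
    u,v=proj(m,[.575,-.0867,.14]).round().astype(int); x0,y0=u-35,v-30
    a=cv2.resize(g[y0:y0+60,x0:x0+70],None,fx=10,fy=10,interpolation=cv2.INTER_CUBIC)
    f=lambda q:(x0+(q[0]+.5)/10-.5,y0+(q[1]+.5)/10-.5)
    for th in (215,225,235):
        cs,_=cv2.findContours((a>th).astype(np.uint8),cv2.RETR_LIST,cv2.CHAIN_APPROX_NONE)
        for c in cs:
            if 8000<cv2.contourArea(c)<45000:
                R=cv2.minAreaRect(c); b=[ray(m,f(q),.152)[:2] for q in cv2.boxPoints(R)]
                print(name,th,np.round(R[1]),np.mean(b,0).round(4),[np.round(np.degrees(np.arctan2(*(b[(i+1)%4]-b[i])[::-1]))%90,1) for i in range(4)])
    # brightness profile along vise axis from shaft towards block, at jaw height
    ax=np.array([np.cos(np.radians(83)),np.sin(np.radians(83))])
    for d in range(76,190,3):
        p=proj(m,[*(np.array([.575,-.0867])+ax*d/1000),.093]).round().astype(int)
        if 0<=p[0]<512 and 0<=p[1]<384: print((d,int(g[p[1],p[0]])),end=" ")
    print()
shaft("w3"); shaft("w7")
go([.4955,-.2965,.10],-91)
E
```

```text
w3 215 [239. 221.] [ 0.5733 -0.0844] [np.float64(66.6), np.float64(70.2), np.float64(67.8), np.float64(69.8)]
w3 225 [132. 132.] [ 0.5748 -0.0868] [np.float64(66.6), np.float64(69.7), np.float64(67.2), np.float64(69.5)]
w3 235 [125. 126.] [ 0.5748 -0.0866] [np.float64(67.8), np.float64(70.9), np.float64(68.4), np.float64(70.7)]
(76, 235) (79, 235) (82, 233) (85, 231) (88, 233) (91, 232) (94, 232) (97, 231) (100, 222) (103, 212) (106, 199) (109, 200) (112, 203) (115, 254) (118, 255) (121, 255) (124, 255) (127, 255) (130, 255) (133, 255) (136, 255) (139, 255) (142, 255) (145, 255) (148, 255) (151, 255) (154, 255) (157, 255) (160, 255) (163, 255) (166, 255) (169, 255) (172, 255) (175, 230) (178, 224) (181, 227) (184, 229) (187, 227) 
w7 215 [138. 138.] [ 0.5747 -0.0868] [np.float64(62.8), np.float64(66.4), np.float64(63.4), np.float64(66.1)]
w7 225 [132. 130.] [ 0.5748 -0.0866] [np.float64(60.5), np.float64(64.2), np.float64(61.1), np.float64(63.9)]
w7 235 [126. 125.] [ 0.5748 -0.0865] [np.float64(60.4), np.float64(64.1), np.float64(61.0), np.float64(63.9)]
(76, 133) (79, 190) (82, 234) (85, 234) (88, 234) (91, 232) (94, 232) (97, 231) (100, 228) (103, 230) (106, 228) (109, 228) (112, 228) (115, 228) (118, 208) (121, 250) (124, 255) (127, 255) (130, 255) (133, 255) (136, 255) (139, 255) (142, 255) (145, 255) (148, 255) (151, 255) (154, 255) (157, 255) (160, 255) (163, 255) (166, 255) (169, 255) (172, 255) (175, 255) (178, 255) (181, 243) (184, 225) (187, 225) 
tcp [ 0.4679 -0.1004  0.298 ] shift mm [ 31.6 195.5 198. ]
tool y yaw -91.01 tilt 0.18
spin -0.01
```

The shaft has turned about 636° net, and the jaw now meets the block with no gap (seam at about 119–120 mm). By the force figures it still stands about 0.3 rad past contact. Taking the crank to the mat.

Call:
move_arm --motion '[[[5, 25, 0, 0], [6, 30, 0, 0], [7, 35, 10, 0], [7, 35, 25, 0], [6, 35, 30, 0], [0, 25, 30, 0], [0, 10, 35, 0], [0, 0, 35, 0], [0, 0, 25, 0], [0, 0, 5, 0]]]'

```text
clock: 33.5
position: [0.4969, -0.293, 0.0962]
ee_rot: [[1.0, -0.018, -0.008], [-0.018, -1.0, 0.006], [-0.008, -0.006, -1.0]]
contact_force: [-1.3, 1.2, -4.7]
gripper_width: 0.387
grasp_force: 49.8
```

```bash
python3 - <<'E'
from h import *
go([.4955,-.2965,.036],-91)
E
```

```text
tcp [ 0.4969 -0.293   0.0962] shift mm [-0.9  3.8 60.1]
tool y yaw -91.02 tilt 0.58
spin -0.02
```

Call:
move_arm --motion '[[[0, 0, 0, 0], [0, 0, 10, 0], [0, 0, 12, 0], [0, 0, 12, 0], [0, 0, 10, 0], [0, 0, 8, 0], [0, 0, 4, 0], [0, 0, 0, 0], [0, 0, 0, 0], [0, 0, 0, 0]]]'

```text
clock: 34.5
position: [0.501, -0.2958, 0.047]
ee_rot: [[1.0, -0.017, 0.001], [-0.017, -1.0, -0.001], [0.001, 0.001, -1.0]]
contact_force: [0.3, 0.3, -4.1]
gripper_width: 0.386
grasp_force: 49.8
```

Call:
move_arm --motion '[[[0, 0, 4, 0], [0, 0, 4, 0], [0, 0, 2, 0], [0, 0, 1.5, 0], [0, 0, 1, 0], [0, 0, 1, 0], [0, 0, 0.5, 0], [0, 0, 0, 0], [0, 0, 0, 0], [0, 0, 0, 0]]]'

```text
clock: 35.5
position: [0.5009, -0.2955, 0.0332]
ee_rot: [[1.0, -0.017, 0.001], [-0.017, -1.0, -0.0], [0.001, 0.0, -1.0]]
contact_force: [-2.1, 3.6, 4.7]
gripper_width: 0.389
grasp_force: 49.9
```

Touching the mat. Releasing and withdrawing.

Call:
move_arm --motion '[[[0, 0, 0, 0], [0, 0, 0, 0], [0, 0, 0, 0], [0, 0, 0, 0], [0, 0, 0, 0], [0, 0, 0, 0], [0, 0, 0, 0], [0, 0, 0, 0], [0, 0, 0, 0], [0, 0, 0, 0]]]' --gripper 1

```text
clock: 36.5
position: [0.5006, -0.2955, 0.0323]
ee_rot: [[1.0, -0.017, -0.0], [-0.017, -1.0, 0.0], [-0.0, -0.0, -1.0]]
contact_force: [0.2, 0.3, -0.3]
gripper_width: 1.0
grasp_force: 0.0
```

Call:
move_arm --motion '[[[0, 0, -10, 0], [0, 0, -20, 0], [0, 0, -25, 0], [0, 0, -25, 0], [0, 0, -25, 0], [0, 0, -5, 0], [0, 0, 0, 0], [0, 0, 0, 0], [0, 0, 0, 0], [0, 0, 0, 0]]]'

```text
clock: 37.5
position: [0.4998, -0.295, 0.1407]
ee_rot: [[1.0, -0.017, -0.002], [-0.017, -1.0, 0.001], [-0.002, -0.001, -1.0]]
contact_force: [-0.3, -0.6, -0.4]
gripper_width: 1.001
grasp_force: 0.0
```

```bash
python3 - <<'E'
from h import *
import json
m=imaging.camera_model("wrist"); im=imaging.capture("wrist")[:,:,::-1].copy(); cv2.imwrite("pics/w8.png",im)
g=cv2.cvtColor(im,cv2.COLOR_BGR2GRAY)
u,v=proj(m,[.501,-.2957,.045]); print("hub px pred",u,v, np.round(r.state()["contact_force"],1), r.state()["position"])
print(g[int(v)-28:int(v)+32:4,int(u)-32:int(u)+36:4])
for c in (.52,):
    hp=proj(m,[.4995,-.3805,.084]); print("handle pred",hp)
n,l,st,ce=cv2.connectedComponentsWithStats((g<30).astype(np.uint8))
for i in range(1,n):
    if st[i,4]>200 and np.hypot(*(ce[i]-hp))<60: print("dark",st[i],ce[i])
E
```

```text
hub px pred 259.4788943660539 192.56288068903604 [1.3 1.1 0.1] [ 0.49995037 -0.295076    0.14103071]
[[100 105  94  56  58  57  57  55  59  57  57  56  55  87 104 101  99]
 [103  94  57  61 186 188 190 189 188 187 180 171 167  89 100 102 101]
 [104  96  57 132 246 201 199 195 188 186 188 187 185 125 100 104 105]
 [101  65  58 243 255 243 228 223 228 225 224 225 224 194 103 102 101]
 [102  77  55 247 255 244 220 224 225 223 224 228 227 222 253 254 254]
 [103  78  57 253 255 255  56  56  58  60  70 218 230 223 255 255 255]
 [ 91  75  56 255 255 254  56  56  58  58  73 220 227 226 255 255 255]
 [ 55  56  56 255 255 254  91  79  69  62  84 221 225 222 255 255 255]
 [ 53  52  56 255 255 254 191 189 190 189 185 223 225 116 135 171 209]
 [ 59  54  54 255 255 252 190 189 189 188 191 218 223 112 101 101 100]
 [ 97 103 101 203 225 225 221 216 210 206 206 225 226 105 100 104 103]
 [ 96 101  99 208 223 227 226 226 223 221 226 221 221 101 101 100 103]
 [ 98  99  99 106 114 122 128 139 150 159 174 186 191  94  99 101 103]
 [101  99  99 106 102 103 103 101 103 100  99 101  99  98 100 100 102]
 [ 98 100 100 104 104 104 105 102 103 103 102 103  99 104 103 101 102]]
handle pred [361.57705902 204.60046978]
```

The crank lies flat on the mat, with the same hub pattern as at the start, and the gripper is clear. Handing in.

```bash
python3 -c "
from bench import close_job
print(close_job())"
```

```text
the job is handed in; nothing more can be done
None
```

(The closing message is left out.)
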